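# Lock the ring stock away at the jewellery stall

## Task

Pack up the stall: put every loose band ring lying on the table into the open drawer of the low cabinet and push the drawer fully home until its catch snaps. Then lock it with the two curved pins, one at each pair of eyes in either order: turn the pin's bar along its own arc through the drawer's eye and on through the eye behind it on the cabinet's top until its tip sticks well out, and leave the pin standing upright with its foot on the cabinet's top. Do not shift or knock over the spray bottle or the bolt stand.

Things in the scene. Friction and masses are not known exactly. Their poses are not given: they have to be found in the camera images.
- ring0_mid (a point): loose plain silver-coloured band ring, 28 mm outside diameter, 12 mm tall, 30 g, at the start lying flat on the table left of the cabinet; this point is its centre, half-way up (6 mm over what it lies on); z is the ring's axis. There are 3 to 5 rings; absent ones read None
- ring1_mid (a point): loose plain silver-coloured band ring, 30 mm outside diameter, 16 mm tall, 30 g, at the start lying flat on the table left of the cabinet; this point is its centre, half-way up (8 mm over what it lies on); z is the ring's axis. There are 3 to 5 rings; absent ones read None
- ring2_mid (a point): loose plain silver-coloured band ring, 28 mm outside diameter, 12 mm tall, 30 g, at the start lying flat on the table left of the cabinet; this point is its centre, half-way up (6 mm over what it lies on); z is the ring's axis. There are 3 to 5 rings; absent ones read None
- ring3_mid (a point): loose plain silver-coloured band ring, 30 mm outside diameter, 16 mm tall, 30 g, at the start lying flat on the table left of the cabinet; this point is its centre, half-way up (8 mm over what it lies on); z is the ring's axis. There are 3 to 5 rings; absent ones read None
- ring4_mid (a point): loose plain silver-coloured band ring, 28 mm outside diameter, 12 mm tall, 30 g, at the start lying flat on the table left of the cabinet; this point is its centre, half-way up (6 mm over what it lies on); z is the ring's axis. There are 3 to 5 rings; absent ones read None
- cabinet: low plywood stock cabinet with one drawer, fixed to the table; case 180 deep (x) x 250 wide (y) x 60 mm high with a flat top; origin under the centre of the case, on the table; x points from its front (facing the robot) to its back, y to its left as the robot sees it, z up
- drawer (a joint): how far the drawer is open, m: 0 fully home, 0.10 to 0.12 at the start, 0.13 at most; it opens along the cabinet's -x. Friction about 1 N. From 11 mm before home a spring ball catch resists (about 5 to 8 N); about 5 mm before home it snaps over and pulls the drawer home and holds it
- drawer_floor (a point): centre of the drawer's inside floor, on its surface, 16 mm over the table; axes as the cabinet's; moves with the drawer. Inside it is 155 (x) x 210 mm (y), walls 5 mm thick, 30 mm high. Open above only where it stands out of the case: between the front panel and the case's front edge (x = -90 mm in the cabinet's frame)
- drawer_front (a point): centre of the outer face of the drawer's front panel (15 mm thick, 250 wide, from 4 to 60 mm over the table; 105 mm before the cabinet's origin when home), 32 mm over the table; axes as the cabinet's; push here along +x to close
- spray: bystander: clear spray bottle, 44 mm across, 140 mm tall, standing at the back right; origin under its centre
- bolt_stand: bystander: rusty T-shaped bolt stand, 98 mm tall, crossbar 110 mm, standing near right; origin under its centre
- drawer_eye_l (a point): centre of the hole of the left dark steel eye (upright ring of 5 mm wire, hole 19 mm, outside 29 mm) on the top edge of the drawer's front panel, at y = +70 mm in the cabinet's frame, hole centre 12.5 mm above the cabinet top's level; moves with the drawer. x is the hole's axis and points the way a pin's tip goes through (the cabinet's -y); z up
- post_eye_l (a point): centre of the hole of the left one of two like eyes fixed on the cabinet's top just behind the front edge; hole centre 12.5 mm above the top. x is the hole's axis and points the way a pin's tip comes out (40 deg clockwise of the cabinet's +x, seen from above); z up. The tip passes the left drawer eye first, then this one
- lock_l (a point): point 12.5 mm above the cabinet's top where the arc centre of the left pin belongs; axes as the cabinet's. With the drawer home both left eyes' holes lie on the level circle of 45 mm radius about it, at 180 deg (drawer eye) and 230 deg (post eye), counter-clockwise from the cabinet's +x seen from above; their axes run along the circle
- drawer_eye_r (a point): centre of the hole of the right dark steel eye (upright ring of 5 mm wire, hole 19 mm, outside 29 mm) on the top edge of the drawer's front panel, at y = -50 mm in the cabinet's frame, hole centre 12.5 mm above the cabinet top's level; moves with the drawer. x is the hole's axis and points the way a pin's tip goes through (the cabinet's -y); z up
- post_eye_r (a point): centre of the hole of the right one of two like eyes fixed on the cabinet's top just behind the front edge; hole centre 12.5 mm above the top. x is the hole's axis and points the way a pin's tip comes out (40 deg clockwise of the cabinet's +x, seen from above); z up. The tip passes the right drawer eye first, then this one
- lock_r (a point): point 12.5 mm above the cabinet's top where the arc centre of the right pin belongs; axes as the cabinet's. With the drawer home both right eyes' holes lie on the level circle of 45 mm radius about it, at 180 deg (drawer eye) and 230 deg (post eye), counter-clockwise from the cabinet's +x seen from above; their axes run along the circle
- pin0_handle (a point): centre of the flat wooden handle, 26 (x) x 12 (y) x 36 mm (z), of one of two like loose curved locking pins (about 150 g); 48 mm above its underside. Stands on a round steel foot (34 mm wide, 6 thick), stem 10 mm thick; at the start on the table right of the cabinet, any yaw. Grip it across y. Axes of all pin points: z up the stem, x to the middle of the curved bar
- pin0_axis (a point): centre of this pin's curved bar's arc: on the stem's axis, 12.5 mm above the foot's underside. The bar is 7 mm thick steel, a level arc of 45 mm radius (to its centre line) from -60 deg (joined to the stem there by a straight spoke of the same bar) to +60 deg (free tip), counter-clockwise from the pin's x seen from above
- pin0_tip (a point): centre of this pin's bar's rounded free tip (the steel goes 3.5 mm further)
- pin1_handle (a point): centre of the flat wooden handle, 26 (x) x 12 (y) x 36 mm (z), of one of two like loose curved locking pins (about 150 g); 48 mm above its underside. Stands on a round steel foot (34 mm wide, 6 thick), stem 10 mm thick; at the start on the table right of the cabinet, any yaw. Grip it across y. Axes of all pin points: z up the stem, x to the middle of the curved bar
- pin1_axis (a point): centre of this pin's curved bar's arc: on the stem's axis, 12.5 mm above the foot's underside. The bar is 7 mm thick steel, a level arc of 45 mm radius (to its centre line) from -60 deg (joined to the stem there by a straight spoke of the same bar) to +60 deg (free tip), counter-clockwise from the pin's x seen from above
- pin1_tip (a point): centre of this pin's bar's rounded free tip (the steel goes 3.5 mm further)
Not all that is in view belongs to the job. What is shaped like the part that bears pin0_handle but blue or pink is not meant.

How it is judged:
By the outcome, as a careful person would: the job done as asked, in the order asked, and still so for the second after the job is handed in, with the robot touching nothing.
Of ring0, ring1, ring2, ring3, ring4 only 3 to 5 are there at a start; the rules pass over those that are not, and their reading is None.
At some moment in a run one of ring0, ring1, ring2, ring3, ring4 may be knocked a few centimetres aside while the robot is not near it.
It also fails if it takes over 210 s, if anything falls off the work surface, if the arm or the gripper's body presses on something with over 40 N, if the wrist force passes 120 N, or if a joint passes its speed limit or range.

## Robot

A 7-joint arm with a two-finger parallel gripper is mounted at the origin on the work surface. World frame = base frame: x ahead of the robot, y to its left, z up, the work surface at z = 0. Lengths are in m, angles in rad, forces in N, time in s.
With the tool pointing down it reaches from about 0.375 to 0.925 m from the base axis. Payload 3.1 kg.
Tool frame: the origin (TCP) lies between the finger pads; the fingertips stand 19 mm ahead of it and the grasp point (between the pads) is the TCP; z points along the fingers, y is the direction in which the jaws open and shut (so a half turn about z gives the same grasp; the last joint's range is limited). The gripper opens to 85 mm and grips with 20 to 120 N. Pads are 22 mm wide; open, the fingers measure 114 mm over their backs; the gripper's body (76 mm by 85 mm) begins 54 mm behind the grasp point. The pads swing forward as they close: fully open they stand 13 mm farther back than shut.
Start: joints at [1.243, 0.383, 0.044, 1.598, -0.018, 1.161, -0.05], TCP at [0.148, -0.633, 0.25] pointing down, gripper open.
Joint ranges: [-2.61, 2.61], [-0.41, 2.15], [-1.48, 1.57], [0, 2.5], [-1.57, 4.71], [0.05, 1.97], [-2.85, 2.85]. Speed limits (rad/s): [2.79, 2.79, 3.14, 3.14, 3.14, 3.14, 3.14].

## Interface

Orientations are given as a unit quaternion [x, y, z, w].
In Python, from bench import move_ptp, movel, move_j, move_gripper, pause, inverse_kinematics, read_camera, camera_params, MotionError, sign_off, look_for, tip_of, read_time_s, read_qpos, read_joint_vel, read_effort, read_eef_pos, read_tcp_rot, read_ft_force, read_ft_torque, read_finger_gap gives the robot as it stands. Calls block until the motion is done:
- move_ptp(position, orientation): joint-space move of the TCP to a pose.
- movel(position, orientation=None, speed=0.15): straight line of the TCP; orientation=None keeps the orientation; speed is the mean speed in m/s.
- move_j(angles): joint-space move.
- move_gripper(opening, effort=None): finger opening in m; effort is the grip in N (None keeps the last); returns when the fingers have stopped.
- pause(seconds).
- inverse_kinematics(position, orientation): joint angles nearest the present ones, or None.
- read_camera(name): name is "scene" or "top"; returns the picture (400x640x3 uint8, red, green, blue); there is no depth.
- camera_params(name): a dict with "K" (3x3 intrinsics, pixels), "dist_coeffs" ([k1, k2, p1, p2, k3] as OpenCV has them; the pictures are not rectified), "camera_from_world" (4x4, takes a point from world to camera coordinates). Camera axes: x right, y down, z forward; pixel columns grow to the right and rows downward; lengths in m; the calibration is good to about 2 mm. A picture is of the moment at which its call begins. camera_params takes no time and is no camera call.
A pose or a line that the arm cannot do raises MotionError and nothing moves.
- sign_off(): hands the job in, once; it reports no verdict.
Trained networks look in the newest picture that a camera, given by its name, has taken for a name from the list of things; names that differ only in an ending like _2 or _b are one class to them, and where a whole thing is asked for, a point or a joint stands for the part that bears it (a point fixed in the world has none). Each returns a list of dicts, best first, with "confidence" (0 to 1); they miss things now and then, are a little off and sometimes report something else, mostly with a low value. They report only what shows in the picture. A call takes as long as a camera call. They do not tell look-alikes from the thing itself.
- look_for(camera, name): "at" ([column, row] in pixels, amid what is visible of it).
- tip_of(camera, name): "at" ([column, row] in pixels: a listed point, or the origin of a listed thing).
Readings, each from a call of its own:
- read_time_s(): time.
- read_qpos(): joint angles.
- read_joint_vel(): joint speeds.
- read_effort(): joint torques, N m.
- read_eef_pos(): TCP position.
- read_tcp_rot(): TCP orientation.
- read_ft_force(): force on the tool from outside, world axes, zero at the start.
- read_ft_torque(): the same for the moment, N m.
- read_finger_gap(): finger opening in m.
Only numpy, scipy, OpenCV 4.12 (cv2) and the standard library are available. Lean on these libraries where they do the work, as an engineer would, in place of code of your own. Each camera call takes 0.05 s, during which the arm holds its last target.

## Working session

There is one attempt and no reset: what is moved stays moved. The work goes in short steps, each a Python script; the robot and the scene stay as the last script left them, time stands still between calls to the robot, and variables do not carry over. Pictures are saved under pics/ and viewed, and the job is handed in when it is done.

```bash
ls; mkdir -p pics
python3 - <<'E'
from bench import *
import cv2, numpy as np
for c in ("scene","top"):
    im=read_camera(c); cv2.imwrite(f"pics/{c}0.png",im[:,:,::-1])
    p=camera_params(c); print(c,np.round(p["K"],1).tolist(),np.round(p["dist_coeffs"],4),np.round(p["camera_from_world"],3).tolist())
print(read_time_s(),read_eef_pos(),read_tcp_rot(),read_finger_gap())
E
```

```text
pics
scene [[440.0, 0.0, 324.0], [0.0, 440.0, 199.9], [0.0, 0.0, 1.0]] [-0.0771  0.      0.      0.      0.    ] [[0.814, 0.581, -0.021, -0.392], [0.417, -0.609, -0.675, -0.191], [-0.405, 0.54, -0.738, 1.464], [0.0, 0.0, 0.0, 1.0]]
top [[364.0, 0.0, 322.5], [0.0, 364.0, 200.4], [0.0, 0.0, 1.0]] [-0.0853  0.      0.      0.      0.    ] [[-0.024, -0.999, -0.031, -0.014], [-0.995, 0.027, -0.097, 0.531], [0.098, 0.029, -0.995, 1.063], [0.0, 0.0, 0.0, 1.0]]
0.1 [ 0.14786437 -0.63212735  0.24902271] [ 9.93402286e-01  1.14675571e-01 -2.03718934e-04 -1.17062250e-03] 0.08561742595585932
```

View pics/scene0.png

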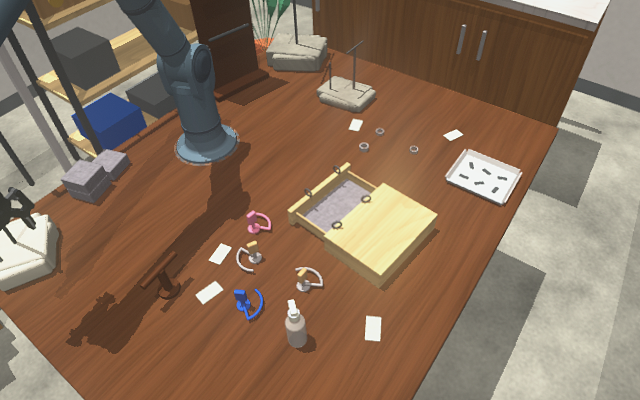

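View pics/top0.png

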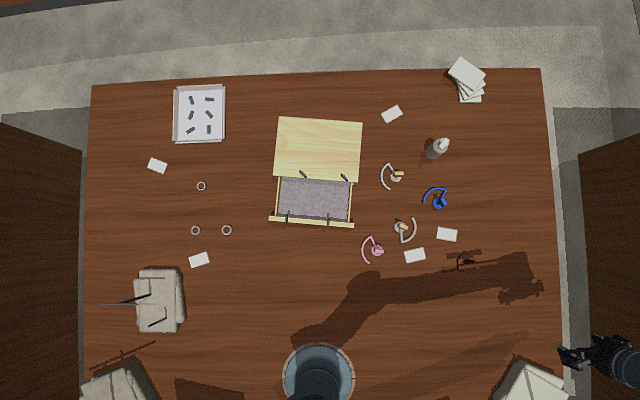

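Three rings show at top (201,186), (195,230) and (226,230). Four pin-shaped things show: wooden handles at (396,175) and (403,228), pink (373,250), blue (436,200). The wooden ones fit the description. I'll localise everything and make enlarged crops.

```bash
cat > h.py <<'E'
from bench import *
import cv2, numpy as np
from scipy.spatial.transform import Rotation as R
from scipy.optimize import least_squares
P={c:camera_params(c) for c in ("scene","top")}
def ray(c,uv):
    p=P[c];K=np.array(p["K"]);d=np.array(p["dist_coeffs"]);T=np.array(p["camera_from_world"])
    n=cv2.undistortPoints(np.array([[uv]],float),K,d)[0,0]
    dr=T[:3,:3].T@np.array([n[0],n[1],1]);return -T[:3,:3].T@T[:3,3],dr/np.linalg.norm(dr)
def onz(c,uv,z):
    o,d=ray(c,uv);return o+d*(z-o[2])/d[2]
def proj(c,X):
    p=P[c];T=np.array(p["camera_from_world"])
    return cv2.projectPoints(np.atleast_2d(np.array(X,float)),cv2.Rodrigues(T[:3,:3])[0],T[:3,3],np.array(p["K"]),np.array(p["dist_coeffs"]))[0][:,0]
def tri(uvs):
    A=np.zeros((3,3));b=np.zeros(3)
    for c,uv in uvs.items():
        o,d=ray(c,uv);M=np.eye(3)-np.outer(d,d);A+=M;b+=M@o
    return np.linalg.solve(A,b)
def shot(c,name=None):
    im=read_camera(c)
    if name: cv2.imwrite(f"pics/{name}.png",im[:,:,::-1])
    return im
def crop(im,box,k,name):
    x0,y0,x1,y1=box
    cv2.imwrite(f"pics/{name}.png",cv2.resize(im[y0:y1,x0:x1,::-1],None,fx=k,fy=k,interpolation=cv2.INTER_CUBIC))
def down(yaw):  # tool z down, tool y (jaw axis) along world angle yaw
    y=np.array([np.cos(yaw),np.sin(yaw),0]);z=np.array([0,0,-1.]);x=np.cross(y,z)
    return R.from_matrix(np.column_stack([x,y,z])).as_quat()
E
python3 - <<'E'
from h import *
st=shot("top");ss=shot("scene")
crop(st,(360,150,470,270),6,"c_top_pins");crop(ss,(210,190,350,330),5,"c_sc_pins")
crop(st,(250,100,370,240),5,"c_top_cab")
def s(l): return [(np.round(e["at"],1).tolist(),round(e["confidence"],2)) for e in l]
for n in ("ring0_mid","ring1_mid","cabinet","drawer_floor","drawer_front","drawer_eye_l","drawer_eye_r","post_eye_l","post_eye_r","pin0_handle","pin0_axis","pin0_tip","spray","bolt_stand"):
    print(n)
    for c in("top","scene"): print("  ",c,s(tip_of(c,n)))
print(read_time_s())
E
```

```text
ring0_mid
   top [([333.7, 167.3], 0.72), ([196.2, 231.8], 0.54), ([432.1, 152.8], 0.36)]
   scene [([376.0, 125.7], 0.36)]
ring1_mid
   top [([227.1, 225.8], 0.55)]
   scene [([376.5, 128.8], 0.68), ([363.9, 148.5], 0.65)]
cabinet
   top [([317.9, 153.0], 0.7)]
   scene [([379.4, 237.5], 0.68)]
drawer_floor
   top [([315.7, 195.1], 0.97), ([332.2, 166.8], 0.62)]
   scene [([345.9, 209.8], 0.94), ([412.1, 151.3], 0.47)]
drawer_front
   top [([311.6, 224.9], 0.84), ([285.7, 214.2], 0.55)]
   scene [([317.5, 193.8], 0.86), ([309.4, 192.3], 0.46)]
drawer_eye_l
   top [([281.8, 215.7], 0.87), ([323.4, 223.7], 0.62), ([302.9, 175.1], 0.3)]
   scene [([310.3, 193.0], 0.87)]
drawer_eye_r
   top [([281.8, 215.7], 0.87), ([323.4, 223.7], 0.62), ([302.9, 175.1], 0.3)]
   scene [([310.3, 193.0], 0.87)]
post_eye_l
   top [([302.9, 174.1], 0.82), ([346.0, 174.2], 0.59)]
   scene [([366.3, 198.0], 0.8), ([335.4, 225.2], 0.58), ([319.4, 194.8], 0.32), ([380.6, 238.8], 0.28)]
post_eye_r
   top [([302.9, 174.1], 0.82), ([346.0, 174.2], 0.59)]
   scene [([366.3, 198.0], 0.8), ([335.4, 225.2], 0.58), (
[... 157 characters left out ...]
36)]
   scene [([242.5, 295.2], 0.91), ([253.5, 245.1], 0.73), ([245.9, 218.7], 0.58)]
pin0_axis
   top [([438.7, 205.2], 0.77), ([378.1, 250.5], 0.7), ([400.1, 224.2], 0.47)]
   scene [([254.9, 253.2], 0.71), ([242.2, 305.5], 0.68), ([252.6, 224.7], 0.65), ([300.8, 280.6], 0.35)]
pin0_tip
   top [([410.7, 215.4], 0.74), ([424.1, 202.8], 0.7), ([367.6, 262.3], 0.67), ([316.5, 150.4], 0.26)]
   scene [([253.7, 272.0], 0.8), ([249.1, 217.2], 0.79), ([255.1, 291.6], 0.58)]
spray
   top [([433.6, 150.6], 0.64)]
   scene []
bolt_stand
   top [([465.4, 261.7], 0.69), ([412.5, 216.9], 0.6), ([321.1, 222.3], 0.48)]
   scene [([167.7, 289.1], 0.71), ([382.6, 193.1], 0.54), ([362.5, 146.9], 0.43)]
1.6
```

View pics/c_top_pins.png

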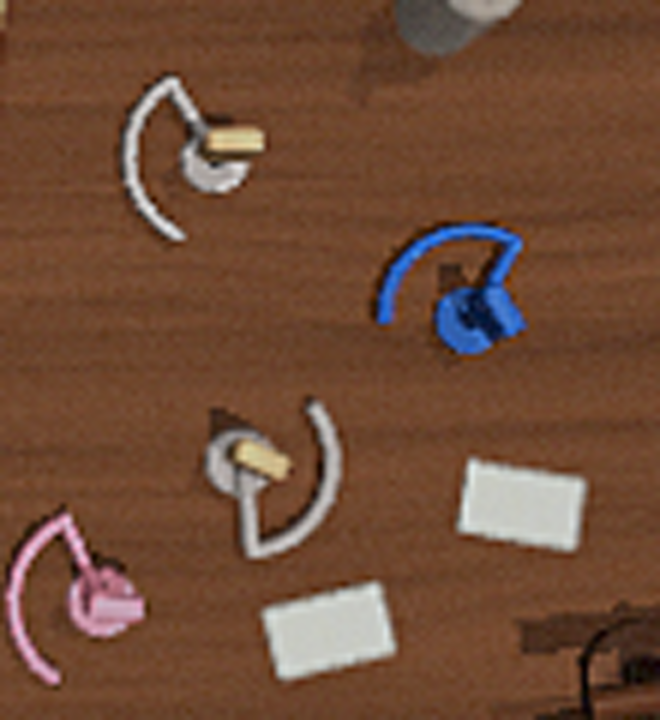

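View pics/c_sc_pins.png

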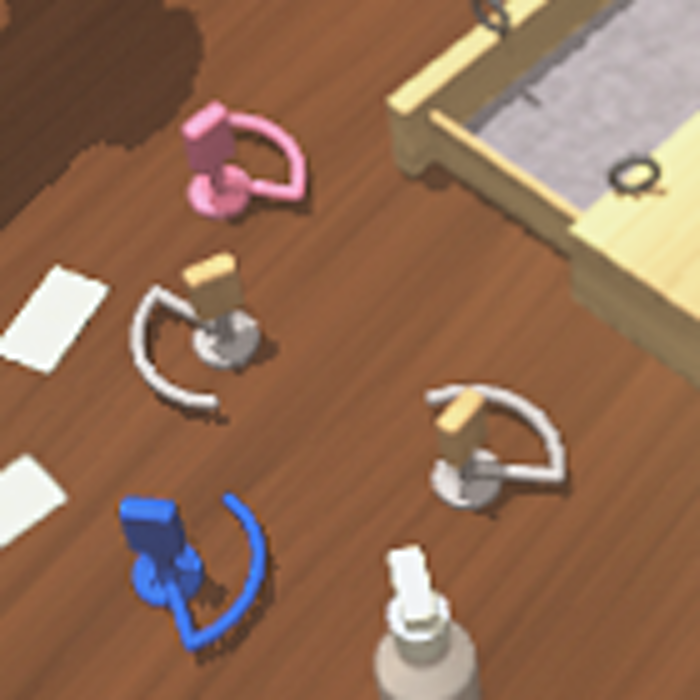

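View pics/c_top_cab.png

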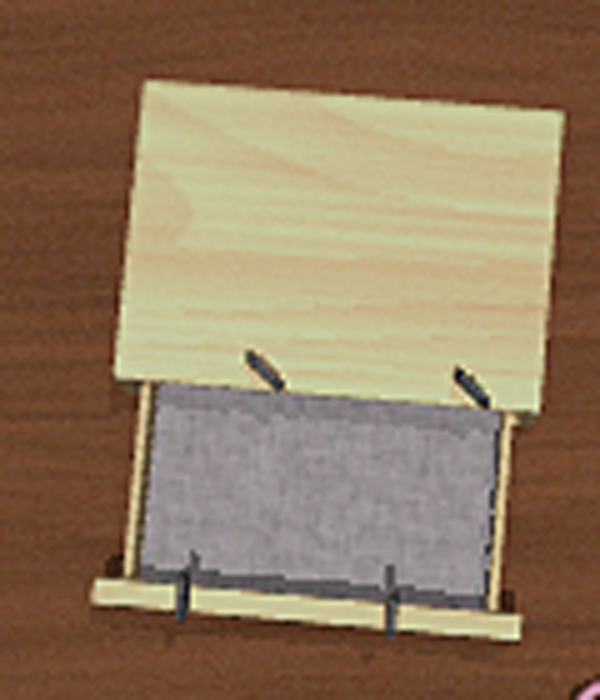

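Confirmed: the two silver pins with wooden handles are at top (395,175) and (402,227). The blue and pink ones are look-alikes. Next I'll fit exact poses by silhouette.

```bash
cat > fit.py <<'E'
from h import *
from scipy.optimize import minimize
S=4
def masks(im):
    f=im.astype(float);mx=f.max(2);mn=f.min(2);sat=(mx-mn)/(mx+1)
    silver=(sat<.25)&(mx>75); hsv=cv2.cvtColor(im,cv2.COLOR_RGB2HSV)
    wood=(hsv[...,0]>13)&(hsv[...,0]<32)&(mx>110)&(sat>.15)
    return silver,wood
def arc(x,y,yaw,z):
    a=np.radians(np.linspace(-60,60,25))+yaw
    return np.column_stack([x+.045*np.cos(a),y+.045*np.sin(a),np.full(25,z)])
def hullmask(m,c,X,off,val=255):
    p=((proj(c,X)-off+.5)*S-.5)
    cv2.fillConvexPoly(m,cv2.convexHull(np.round(p).astype(np.int32)),val)
def box(x,y,yaw,dx,dy,z0,z1):
    c,s=np.cos(yaw),np.sin(yaw)
    return np.array([[x+a*dx/2*c-b*dy/2*s,y+a*dx/2*s+b*dy/2*c,z] for a in(-1,1) for b in(-1,1) for z in(z0,z1)])
def circ(x,y,r,z0,z1):
    t=np.linspace(0,2*np.pi,24,endpoint=False)
    return np.vstack([np.column_stack([x+r*np.cos(t),y+r*np.sin(t),np.full(24,z)]) for z in(z0,z1)])
def render_pin(c,q,zb,off,wh):
    x,y,yaw=q;m=np.zeros((wh[1]*S,wh[0]*S),np.uint8)
    A=np.vstack([[x,y,zb+.0125],arc(x,y,yaw,zb+.0125)])
    for i in range(len(A)-1):
        # thick segment hull
        d=A[i+1]-A[i];d/=np.linalg.norm(d);n=np.array([-d[1],d[0],0])*.0035;u=np.array([0,0,.0035])
        t=np.linspace(0,2*np.pi,8,endpoint=False)
        X=np.vstack([A[j]+np.cos(a)*n+np.sin(a)*u for j in(i,i+1) for a in t]); hullmask(m,c,X,off)
    hullmask(m,c,circ(x,y,.017,zb,zb+.006),off);hullmask(m,c,circ(x,y,.005,zb,zb+.035),off)
    hullmask(m,c,box(x,y,yaw,.026,.012,zb+.03,zb+.066),off)
    return cv2.resize(m,wh,interpolation=cv2.INTER_AREA)/255.
def fit_pin(ims,q0,zb=0.,cams=("top","scene"),verbose=None):
    data=[]
    for c in cams:
        X=circ(q0[0],q0[1],.062,zb,zb+.05);p=proj(c,X);lo=np.maximum(np.floor(p.min(0)).astype(int)-2,0);hi=np.ceil(p.max(0)).astype(int)+3
        s,w=masks(ims[c]);M=(s|w)[lo[1]:hi[1],lo[0]:hi[0]].astype(float);data.append((c,lo,(M.shape[1],M.shape[0]),cv2.GaussianBlur(M,(0,0),.7)))
    def cost(q):
        e=0
        for c,lo,wh,M in data:
            r=cv2.GaussianBlur(render_pin(c,q,zb,lo,wh),(0,0),.7);e+=((r-M)**2).sum()/M.sum()
        return e
    best=None
    for dy in (0,.35,-.35):
        q=np.array(q0)+[0,0,dy]
        o=minimize(cost,q,method="Nelder-Mead",options=dict(initial_simplex=q+np.array([[0,0,0],[.008,0,0],[0,.008,0],[0,0,.3]]),xatol=1e-4,fatol=1e-4))
        if best is None or o.fun<best.fun: best=o
    if verbose:
        for c,lo,wh,M in data:
            r=render_pin(c,best.x,zb,lo,wh);crop_=ims[c][lo[1]:lo[1]+wh[1],lo[0]:lo[0]+wh[0],::-1].copy()
            k=8;b=cv2.resize(crop_,None,fx=k,fy=k,interpolation=cv2.INTER_CUBIC);cs,_=cv2.findContours((cv2.resize(r,None,fx=k,fy=k)>.5).astype(np.uint8),cv2.RETR_LIST,cv2.CHAIN_APPROX_NONE)
            cv2.drawContours(b,cs,-1,(0,255,0),1);cv2.imwrite(f"pics/{verbose}_{c}.png",b[:600,:800])
    return best.x,best.fun
def find_rings(ims):
    """bright unsaturated blobs left of cabinet, ring sized; triangulated by assignment"""
    out=[]
    st=masks(ims["top"])[0].astype(np.uint8)
    n,l,s,c=cv2.connectedComponentsWithStats(cv2.dilate(st,np.ones((2,2))))
    res=[]
    for i in range(1,n):
        x,y,w,h,a=s[i]
        if 6<=w<=16 and 6<=h<=16:
            ys,xs=np.nonzero(l==i)
            res.append(((x+(w-1)/2-.5,y+(h-1)/2-.5),w,h,a))
    return res
E
python3 - <<'E'
from fit import *
ims={c:shot(c) for c in("top","scene")}
for q,n in (((396,176),"pinA"),((401,226),"pinB")):
    X=onz("top",q,.02);print(n,X)
    yaw0={"pinA":np.pi/2,"pinB":-np.pi/2-.4}[n]
    print(fit_pin(ims,[X[0],X[1],yaw0],verbose=n))
for r in find_rings(ims): print(r,onz("top",r[0],.007))
# cabinet
tc=np.array([(146,82),(564,113),(540,413),(115,380)])/5+np.array([250,100])-.4
for p in tc: print(onz("top",p,.06))
crop(ims["scene"],(280,155,445,295),4.8,"c_sc_cab")
crop(ims["scene"],(340,110,440,170),8,"c_sc_rings")
E
```

```text
pinA [ 0.59920929 -0.25090982  0.02      ]
(array([ 0.60029042, -0.25218944,  1.57288465]), np.float64(0.3624886940634399))
pinB [ 0.44834981 -0.25923752  0.02      ]
(array([ 0.44584051, -0.25794126, -2.01901252]), np.float64(0.2851195933829611))
((np.float64(201.0), np.float64(186.0)), np.int32(10), np.int32(10), np.int32(71)) [0.5879706  0.35065419 0.007     ]
((np.float64(195.0), np.float64(229.5)), np.int32(10), np.int32(11), np.int32(77)) [0.45311042 0.36872328 0.007     ]
((np.float64(226.0), np.float64(229.5)), np.int32(12), np.int32(11), np.int32(90)) [0.45110534 0.27085393 0.007     ]
((np.float64(377.5), np.float64(251.0)), np.int32(13), np.int32(10), np.int32(64)) [ 0.37574497 -0.18809987  0.007     ]
((np.float64(629.5), np.float64(385.0)), np.int32(9), np.int32(6), np.int32(22)) [-0.07303871 -0.97241969  0.007     ]
[0.78450283 0.09614038 0.06      ]
[ 0.75675962 -0.15225376  0.06      ]
[ 0.57765942 -0.13163923  0.06      ]
[0.60440855 0.11614207 0.06      ]
```

Run:
```python
import cv2,numpy as np
L=[cv2.imread(f"pics/{n}.png") for n in("pinA_top","pinA_scene","pinB_top","pinB_scene")]
h=max(i.shape[0] for i in L);w=max(i.shape[1] for i in L);
L=[cv2.copyMakeBorder(i,0,h-i.shape[0],0,w-i.shape[1],cv2.BORDER_CONSTANT) for i in L]
o=np.vstack([np.hstack(L[:2]),np.hstack(L[2:])]);f=min(800/o.shape[1],600/o.shape[0]);cv2.imwrite("pics/pins_fit.png",cv2.resize(o,None,fx=f,fy=f))
```

```text
(no output)
```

View pics/pins_fit.png

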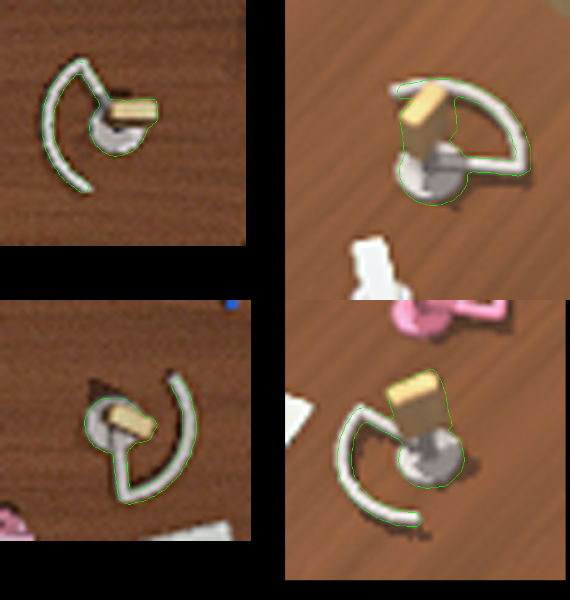

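View pics/c_sc_cab.png

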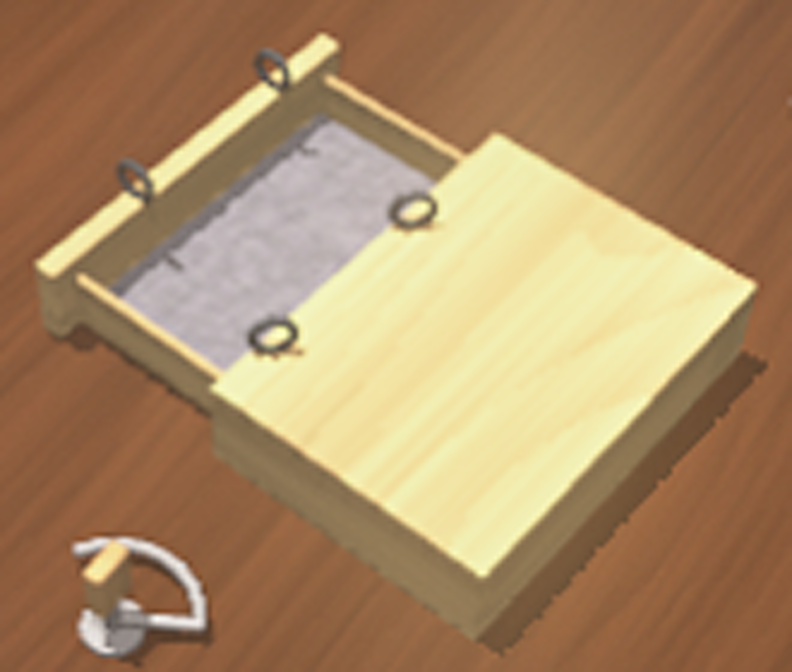

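View pics/c_sc_rings.png

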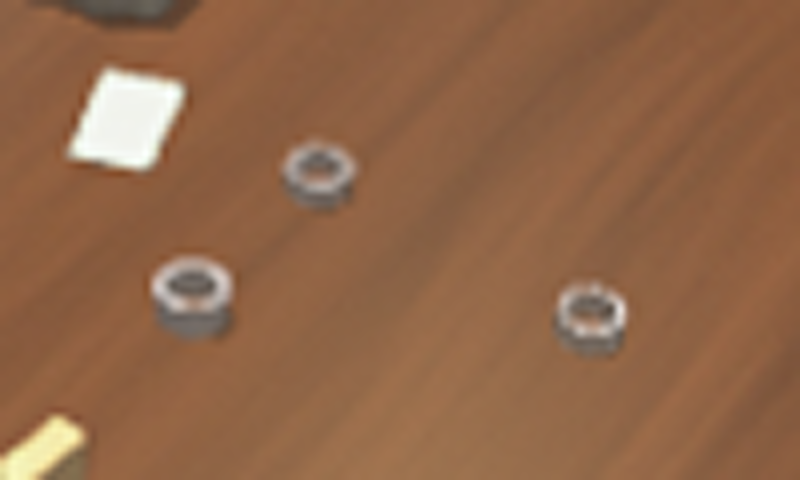

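Run:
```python
from h import *
tc=np.array([(146,82),(564,113),(540,413),(115,380)])/5+np.array([250,100])-.4  # BL BR FR FL
sc=np.array([(755,287),(485,577),(213,388),(497,133)])/4.8+np.array([280,155])-.4
td=np.array([(92,603),(95,578),(521,615),(519,640)])/5+np.array([250,100])-.4 # outerL innerL innerR outerR
sd=np.array([(322,34),(340,45),(52,278),(38,266)])/4.8+np.array([280,155])-.4
C=np.array([(.09,.125),(.09,-.125),(-.09,-.125),(-.09,.125)])
D=np.array([(-.105,.125),(-.09,.125),(-.09,-.125),(-.105,-.125)])
def W(q,P): 
    c,s=np.cos(q[2]),np.sin(q[2]);return np.column_stack([q[0]+P[:,0]*c-P[:,1]*s,q[1]+P[:,0]*s+P[:,1]*c,np.full(len(P),.06)])
for cams in (("top",),("scene",),("top","scene")):
    def f(q):
        r=[]
        for c in cams:
            a,b=(tc,td) if c=="top" else (sc,sd)
            r+=[proj(c,W(q,C))-a,proj(c,W(q,D-[q[3],0]))-b]
        return np.vstack(r).ravel()
    o=least_squares(f,[.68,-.017,-.1,.11]);print(cams,np.round(o.x,4),np.abs(o.fun).max().round(2),np.round(o.fun,1).tolist())
# rings in scene: top-rim ellipse centres
for (u,v),z in(((319,163),.012),((191,284),.016),((590,310),.012)):
    p=np.array([u,v])/8+[340,110]-.43;print("ring scene",onz("scene",p,z))
print([np.round(-np.array(P[c]["camera_from_world"])[:3,:3].T@np.array(P[c]["camera_from_world"])[:3,3],2) for c in P])
```

```text
('top',) [ 0.6809 -0.0175 -0.1129  0.1173] 0.54 [-0.1, 0.0, -0.1, 0.2, -0.0, 0.1, -0.2, -0.4, -0.3, -0.0, -0.3, -0.2, 0.5, -0.0, 0.5, 0.2]
('scene',) [ 0.6796 -0.0182 -0.1097  0.1171] 0.69 [0.7, -0.4, -0.1, 0.3, -0.3, 0.1, -0.4, 0.0, 0.1, -0.1, 0.3, -0.1, 0.4, 0.1, -0.7, -0.1]
('top', 'scene') [ 0.6801 -0.0179 -0.1115  0.1171] 0.97 [-0.1, 0.3, -0.0, 0.4, 0.2, 0.3, -0.1, -0.1, -0.0, 0.3, -0.1, 0.1, 0.8, 0.2, 0.8, 0.4, 1.0, -0.3, 0.1, 0.3, -0.1, 0.0, -0.0, 0.0, 0.4, -0.1, 0.6, -0.1, 0.7, 0.0, -0.4, -0.2]
ring scene [0.44841235 0.36703519 0.012     ]
ring scene [0.44769288 0.26660289 0.016     ]
ring scene [0.58594644 0.34746701 0.012     ]
[array([ 0.99, -0.68,  0.94]), array([ 0.42, -0.06,  1.11])]
```

```bash
cat >> h.py <<'E'
CAB=(.6803,-.0178,-.1115)
def cw(x,y,z=0):
    c,s=np.cos(CAB[2]),np.sin(CAB[2]);return np.array([CAB[0]+x*c-y*s,CAB[1]+x*s+y*c,z])
def q_of(p,yaw):
    best=None
    for y in(yaw,yaw+np.pi):
        j=inverse_kinematics(p,down(y))
        if j is not None:
            s=abs(j[6])
            if best is None or s<best[0]: best=(s,y,j)
    return best
def F(): return np.round(read_ft_force(),1)
E
python3 - <<'E'
from fit import *
import sys
shot("top");
rings=[(.4495,.3675,.012),(.449,.268,.016),(.5865,.3485,.012)]
for x,y,h in rings:
    b=q_of([x,y,.1],CAB[2]+np.pi/2);print(b[1],np.round(b[2],2))
for x in(-60,0,60):
    b=q_of(cw(-.15,x/1e3,.05),CAB[2]+np.pi/2);print(b[1],np.round(b[2],2))
x,y,h=rings[0];b=q_of([x,y,.12],CAB[2]+np.pi/2);o=down(b[1])
move_gripper(.055,effort=30)
move_ptp([.4,-.1,.3],o);move_ptp([x,y,.12],o)
print(read_time_s(),F())
movel([x,y,.05],o,speed=.1);movel([x,y,.021],o,speed=.04);print(F())
move_gripper(.015,effort=30);print(read_finger_gap(),F())
movel([x,y,.15],o);print(read_finger_gap(),read_time_s())
shot("top","t1");shot("scene","s1")
E
```

```text
1.4592963267948966 [-0.03  0.62 -0.91  1.85  0.59  0.97  0.25]
1.4592963267948966 [ 0.31  0.65 -1.14  1.98  0.72  0.99  0.28]
1.4592963267948966 [-0.    0.77 -0.85  1.59  0.63  1.08  0.44]
1.4592963267948966 [ 0.63  0.54 -0.7   2.    0.49  0.78  1.1 ]
1.4592963267948966 [ 0.6   0.58 -0.8   1.99  0.58  0.81  0.93]
1.4592963267948966 [ 0.53  0.63 -0.86  1.96  0.64  0.85  0.78]
6.1083 [0.1 0.1 0.5]
[-0.8  0.  -0.3]
0.026094031370737448 [-0.5 -0.1  1.3]
0.026231002566376366 9.2083
```

Run:
```python
import cv2
a=cv2.imread("pics/t1.png")[130:290,150:390];b=cv2.imread("pics/s1.png")[60:260,290:450]
cv2.imwrite("pics/t1c.png",cv2.resize(a,None,fx=3.3,fy=3.3));cv2.imwrite("pics/s1c.png",cv2.resize(b,None,fx=3,fy=3))
```

```text
(no output)
```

View pics/t1c.png

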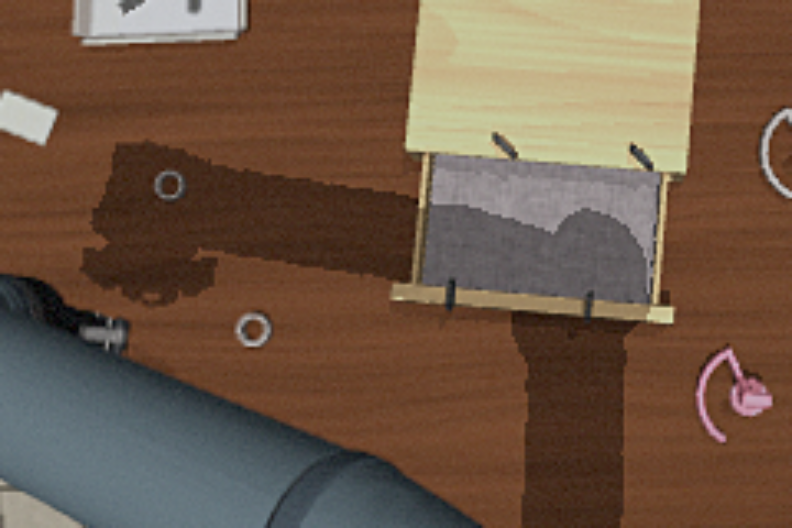

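View pics/s1c.png

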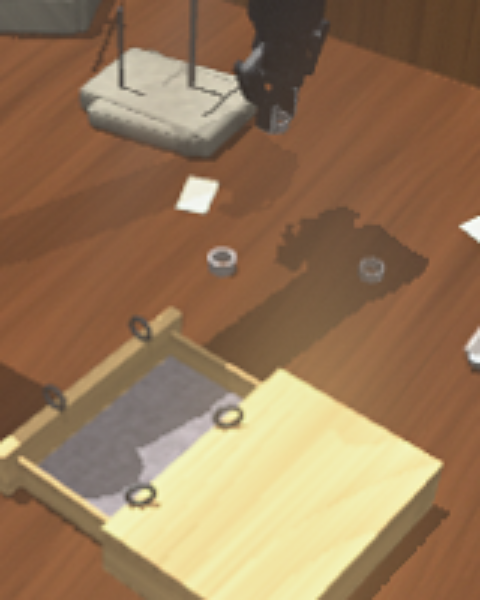

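```bash
cat >> fit.py <<'E'
def place(yy,xx=-.15):
    o=down(q_of(cw(xx,yy,.1),CAB[2]+np.pi/2)[1])
    move_ptp(cw(xx,yy,.15),o);print("gap",read_finger_gap())
    movel(cw(xx,yy,.041),o,speed=.1);print(F());move_gripper(.05);movel(cw(xx,yy,.15),o)
def pick(x,y):
    o=down(q_of([x,y,.1],CAB[2]+np.pi/2)[1])
    move_ptp([x,y,.15],o);movel([x,y,.05],o,speed=.12);movel([x,y,.021],o,speed=.04);print(F())
    move_gripper(.015,effort=30);movel([x,y,.15],o);print("gap",read_finger_gap(),read_time_s())
def look(tag):
    ims={c:shot(c,f"{c}_{tag}") for c in("top","scene")}
    for r in find_rings(ims): print(np.round(r[0],1),r[1:],np.round(onz("top",r[0],.009),4))
    return ims
E
python3 - <<'E'
from fit import *
place(.065); look("a"); print(read_time_s())
E
```

```text
gap 0.026277031631561067
[ 0.6  0.5 -0.7]
[201. 186.] (np.int32(10), np.int32(10), np.int32(70)) [0.5877 0.3499 0.009 ]
[226.  229.5] (np.int32(12), np.int32(11), np.int32(90)) [0.4511 0.2703 0.009 ]
13.0917
```

View pics/top_a.png

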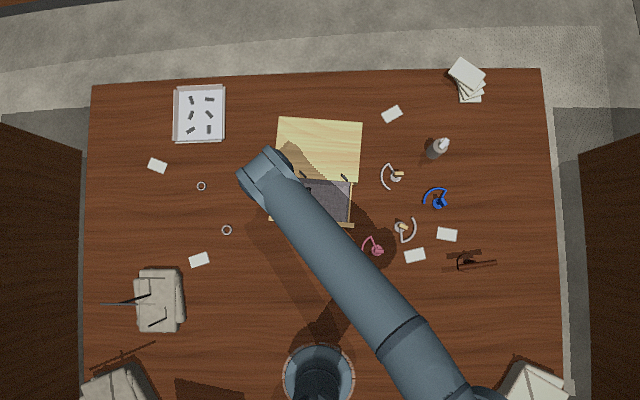

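View pics/scene_a.png

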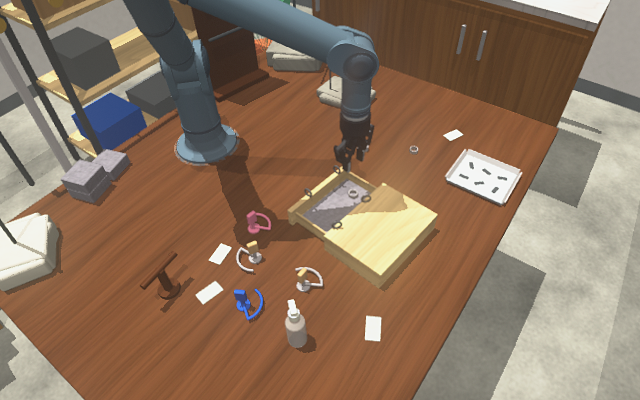

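The first ring is in the drawer, at scene (352,193). The other two haven't moved.

Run:
```python
from fit import *
pick(.449,.268); place(.0); look("b")
```

```text
[-1.   0.2 -0.4]
gap 0.02877061852499232 17.1667
gap 0.028759189800448236
[ 0.6 -0.1 -0.1]
[201. 186.] (np.int32(10), np.int32(10), np.int32(70)) [0.5877 0.3499 0.009 ]
```

Run:
```python
import cv2
b=cv2.imread("pics/scene_b.png")[100:260,270:530]
cv2.imwrite("pics/sbc.png",cv2.resize(b,None,fx=3,fy=3))
```

```text
(no output)
```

View pics/sbc.png

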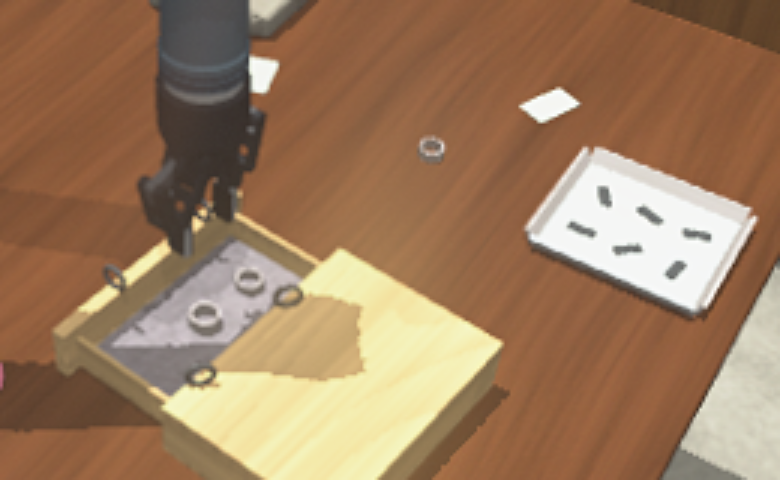

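Run:
```python
from fit import *
pick(.5865,.3485); place(-.06)
o=read_tcp_rot()
p=cw(-.3,-.0,.15); 
print(inverse_kinematics(p,o))
move_ptp([.40,.05,.25],o)
look("c")
b=cv2.imread("pics/scene_c.png")[100:260,270:530]
cv2.imwrite("pics/scc.png",cv2.resize(b,None,fx=3,fy=3)); print(read_time_s())
```

```text
[-0.  -0.7  0.4]
gap 0.02638615814962149 25.35
gap 0.02617953326253087
[-0.4  0.6 -0.9]
[ 1.2716044   0.25865965 -1.48144567  2.24807639  0.33129873  0.8990256
  1.04088221]
[307.5 250.5] (np.int32(15), np.int32(13), np.int32(111)) [0.3824 0.0218 0.009 ]
[379.5 251. ] (np.int32(9), np.int32(10), np.int32(49)) [ 0.3757 -0.1938  0.009 ]
30.3
```

View pics/scc.png

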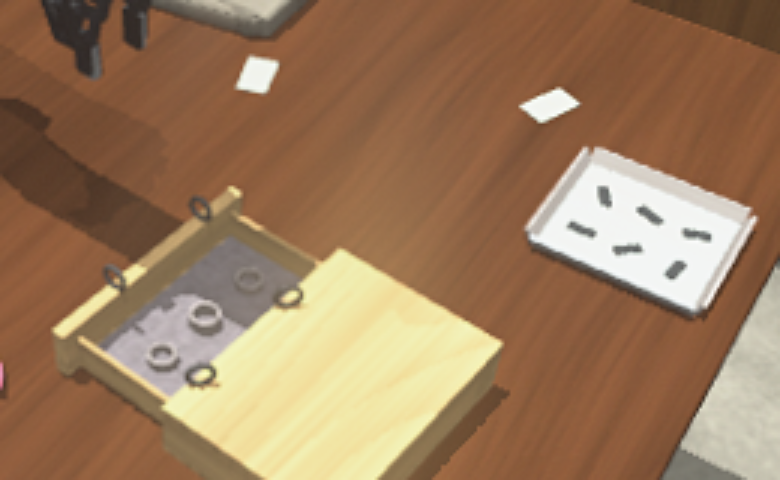

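View pics/top_c.png

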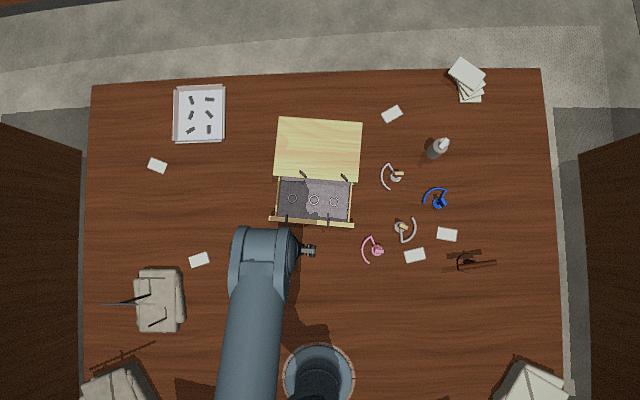

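Run:
```python
from fit import *
print(np.round(read_qpos(),2))
move_j([0.0,.2,.0,1.9,0,1.05,-.05]); print(read_eef_pos(),np.round(R.from_quat(read_tcp_rot()).as_matrix()[:,2],2))
for yaw in (CAB[2],CAB[2]+np.pi/2):
  for y in(yaw,yaw+np.pi,yaw-np.pi):
    for xx in(-.26,-.12):
        j=inverse_kinematics(cw(xx,0,.055),down(y));print(round(y,2),xx,None if j is None else np.round(j,2))
print(read_time_s())
```

```text
[ 1.27 -0.21 -1.33  2.11 -0.23  1.1   1.51]
[ 0.53224385 -0.04131559  0.22118014] [-0.01  0.   -1.  ]
-0.11 -0.26 [-0.08  0.27 -0.05  2.26  0.02  0.61 -0.25]
-0.11 -0.12 [-0.05  0.47 -0.01  1.94  0.01  0.73 -0.19]
3.03 -0.26 [ 0.24  0.29 -0.39  2.25  0.19  0.63  2.74]
3.03 -0.12 [ 0.3   0.51 -0.44  1.93  0.3   0.77  2.72]
-3.25 -0.26 [ 0.24  0.29 -0.39  2.25  0.19  0.63  2.74]
-3.25 -0.12 [ 0.3   0.51 -0.44  1.93  0.3   0.77  2.72]
1.46 -0.26 [ 0.06  0.28 -0.2   2.26  0.09  0.62  1.25]
1.46 -0.12 [ 0.1   0.48 -0.2   1.94  0.14  0.74  1.28]
4.6 -0.26 [-0.23  0.27  0.12  2.27 -0.05  0.61 -1.76]
4.6 -0.12 [-0.21  0.48  0.18  1.95 -0.12  0.72 -1.65]
-1.68 -0.26 [-0.23  0.27  0.12  2.27 -0.05  0.61 -1.76]
-1.68 -0.12 [-0.21  0.48  0.18  1.95 -0.12  0.72 -1.65]
31.6917
```

Run:
```python
from fit import *
o=down(CAB[2]+np.pi/2)
move_gripper(0.0)
move_ptp(cw(-.262,0,.2),o);movel(cw(-.262,0,.055),o);print(F())
movel(cw(-.225,0,.055),o,speed=.04);print(F())
movel(cw(-.140,0,.055),o,speed=.05);print(F())
x=-.140
while x<-.108:
    x+=.002;movel(cw(x,0,.055),o,speed=.02);f=F();print(round(x,3),f)
    if f[0]<-20: break
pause(.3);print(F(),read_time_s())
```

```text
[-0.   0.3 -0.1]
[ 0.6 -0.3  0.5]
[-1.   0.  -1.1]
-0.138 [-0.5  0.2  0.1]
-0.136 [-0.3  0.3  0.6]
-0.134 [-0.2  0.7 -0.4]
-0.132 [-0.6  0.6  0.7]
-0.13 [-0.1  0.3 -0.4]
-0.128 [-0.3  0.6 -0.7]
-0.126 [-0.5  0.3  0.5]
-0.124 [-5.6 -0.2  2.9]
-0.122 [-2.9  0.1 -0.5]
-0.12 [ 0.4 -0.8 -0.5]
-0.118 [ 0.1 -0.4 -0.2]
-0.116 [ 0.2 -0.4  0. ]
-0.114 [-4.   0.2  3.8]
-0.112 [-8.2  0.8  5.8]
-0.11 [-11.5   1.8   8.9]
-0.108 [-15.    1.4  10.7]
[-13.2   1.4  10.6] 41.8167
```

Run:
```python
from fit import *
o=down(CAB[2]+np.pi/2)
movel(cw(-.16,0,.055),o,speed=.1);movel(cw(-.2,0,.2),o,speed=.2)
move_gripper(.05)
move_ptp([.4,-.15,.3],o)
ims=look("d");print(read_time_s())
crop(ims["top"],(250,100,370,240),4.2,"d_cab");crop(ims["scene"],(280,155,445,295),4.2,"d_sc")
for q,n in (([.6003,-.2522,1.573],"dA"),([.4458,-.2579,-2.019],"dB")): print(fit_pin(ims,q,verbose=n))
```

```text
[351.5 244. ] (np.int32(7), np.int32(6), np.int32(24)) [ 0.3987 -0.1108  0.009 ]
44.8417
(array([ 0.60049463, -0.25220595,  1.60172912]), np.float64(0.35728831173745695))
(array([ 0.44387625, -0.25803545, -2.00579074]), np.float64(0.8711243252219086))
```

View pics/d_cab.png

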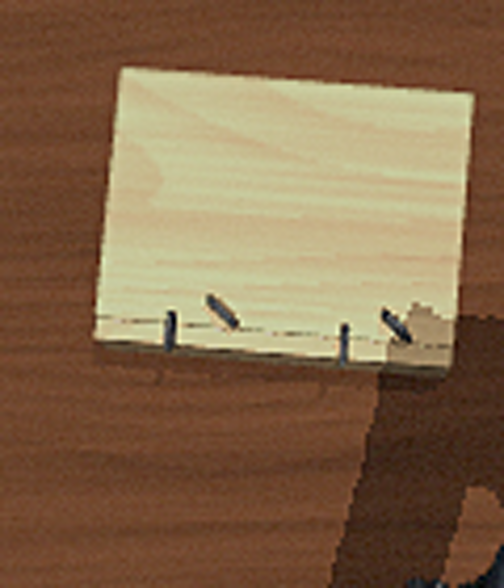

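View pics/d_sc.png

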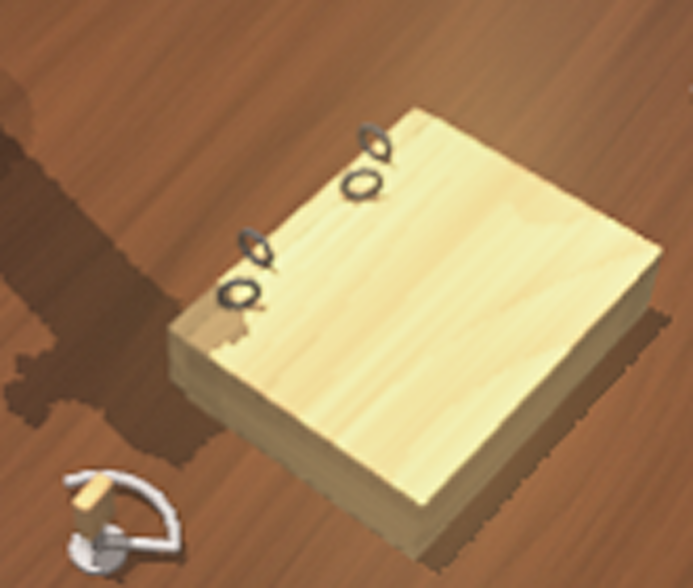

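View pics/top_d.png

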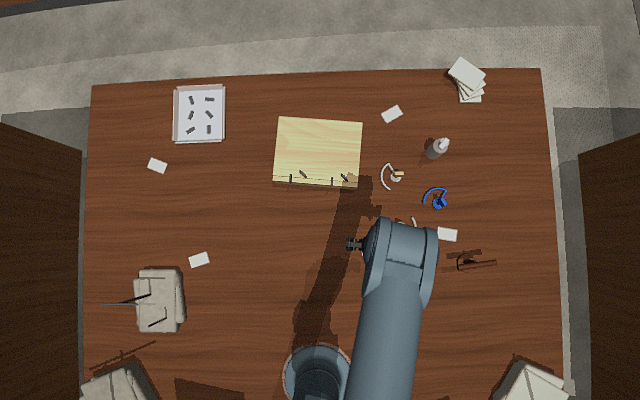

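Run:
```python
from fit import *
print("spray",onz("top",(433.6,150.6),0),"blue",onz("top",(437,202),.02),"stand",onz("top",(465,262),0))
phi=1.585;x,y=.6003,-.2522
for p,yw in (([x,y,.05],phi-np.pi/2),([.4458,-.2579,.05],-2.019-np.pi/2+2*np.pi),(cw(-.0525,.07,.11),CAB[2]+np.radians(90)-np.pi/2),(cw(-.0525,.07,.11),CAB[2]+np.radians(202)-np.pi/2),(cw(-.0525,-.05,.11),CAB[2]+np.radians(90)-np.pi/2),(cw(-.0525,-.05,.11),CAB[2]+np.radians(202)-np.pi/2)):
    j=inverse_kinematics(p,down(yw));print(np.round(j,2) if j is not None else None)
o=down(phi-np.pi/2)
move_ptp([x,y,.2],o);movel([x,y,.1],o);movel([x,y,.05],o,speed=.06);print(F(),np.round(read_qpos(),2))
move_gripper(.0,effort=60);print(read_finger_gap(),F());pause(.2)
movel([x,y,.09],o,speed=.08);print(read_finger_gap(),F(),read_time_s())
ims=look("e")
crop(ims["top"],(330,120,470,260),4,"e_t");crop(ims["scene"],(230,200,370,340),4,"e_s")
```

```text
spray [ 0.67905686 -0.37520283  0.        ] blue [ 0.5171115  -0.37074816  0.02      ] stand [ 0.33453034 -0.45290053  0.        ]
[ 0.28  0.61  0.06  1.72 -0.05  0.81  0.39]
[ 1.14  0.57 -0.82  2.02  0.58  0.8   2.67]
[-0.05  0.52 -0.14  1.72  0.09  0.91 -0.33]
[ 0.02  0.52 -0.23  1.72  0.14  0.91  1.58]
[ 0.08  0.49 -0.06  1.76  0.04  0.89 -0.11]
[ 0.14  0.49 -0.13  1.76  0.08  0.89  1.82]
[-0.2 -0.7 -0.6] [ 0.3   0.61  0.04  1.72 -0.03  0.81  0.37]
0.011004577248503894 [-0.2 -0.2  1.7]
0.011392250746135719 [-0.2 -0.8 -1.5] 49.15
[369. 239.] (np.int32(10), np.int32(8), np.int32(35)) [ 0.4123 -0.1637  0.009 ]
[377.5 251. ] (np.int32(13), np.int32(10), np.int32(75)) [ 0.3758 -0.1879  0.009 ]
[365.5 255. ] (np.int32(9), np.int32(16), np.int32(39)) [ 0.3649 -0.1516  0.009 ]
[335. 396.] (np.int32(6), np.int32(6), np.int32(19)) [-0.0492 -0.0499  0.009 ]
```

View pics/e_t.png

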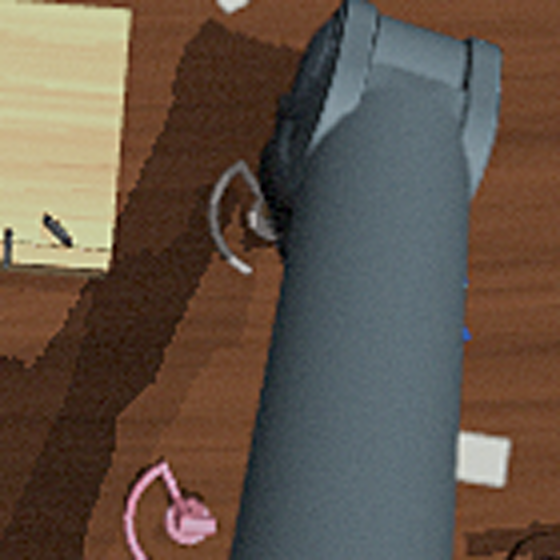

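View pics/e_s.png

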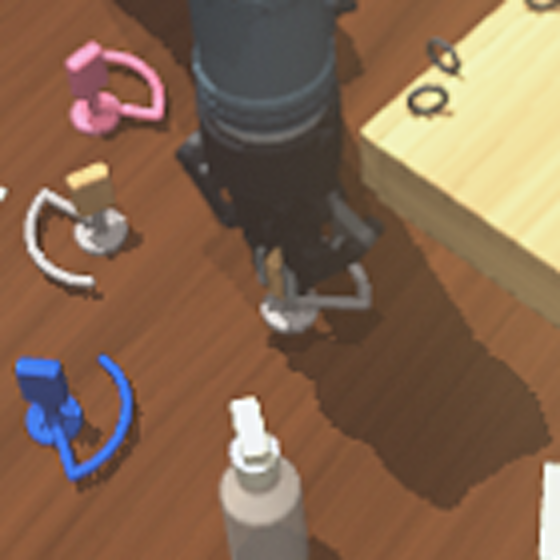

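```bash
cat > inhand.py <<'E'
from fit import *
# project expected bar corner, mid and tip for pose and draw
def overlay(ims,x,y,phi,zb,tag,k=6,half=16):
    out=[]
    for c in ims:
        A=np.vstack([[x,y,zb+.0125],arc(x,y,phi,zb+.0125)]);p=proj(c,A)
        lo=np.maximum(np.floor(p.min(0)).astype(int)-half,0);hi=np.ceil(p.max(0)).astype(int)+half
        b=cv2.resize(ims[c][lo[1]:hi[1],lo[0]:hi[0],::-1],None,fx=k,fy=k,interpolation=cv2.INTER_CUBIC)
        cv2.polylines(b,[np.round((p-lo+.5)*k).astype(np.int32)],False,(0,255,0),1)
        f=circ(x,y,.017,zb,zb)[:24];cv2.polylines(b,[np.round((proj(c,f)-lo+.5)*k).astype(np.int32)],True,(255,255,0),1)
        out.append(b)
    h=max(i.shape[0] for i in out);out=[cv2.copyMakeBorder(i,0,h-i.shape[0],0,0,cv2.BORDER_CONSTANT) for i in out]
    o=np.hstack(out);s=min(1,800/o.shape[1],600/o.shape[0]);cv2.imwrite(f"pics/{tag}.png",cv2.resize(o,None,fx=s,fy=s))
E
python3 - <<'E'
from inhand import *
ims={c:cv2.imread(f"pics/{c}_e.png")[:,:,::-1] for c in("top","scene")}
print(read_eef_pos())
overlay(ims,.6003,-.2522,1.585,.04,"ov_e")
E
```

```text
[ 0.59969555 -0.25194061  0.08940315]
```

View pics/ov_e.png

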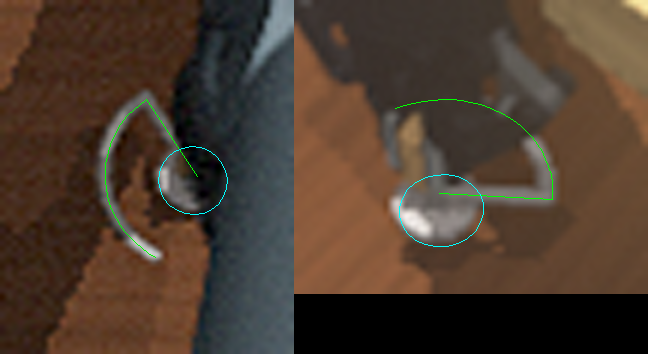

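```bash
cat > ins.py <<'E'
from inhand import *
def T(a): return down(CAB[2]+np.radians(a)-np.pi/2)
E
python3 - <<'E'
from ins import *
x,y=.6003,-.2522
L=cw(-.0525,.07)
movel([x,y,.24],down(1.585-np.pi/2),speed=.15)
move_ptp([L[0],L[1],.24],T(88));print(np.round(read_qpos(),2),read_finger_gap())
movel([L[0],L[1],.14],T(88),speed=.1);print(F())
movel([L[0],L[1],.112],T(88),speed=.03);print(F(),read_eef_pos()-L)
ims=look("f");print(read_time_s())
overlay(ims,L[0],L[1],CAB[2]+np.radians(88),.062,"ov_f",half=30,k=5)
E
```

```text
[-0.12  0.37 -0.04  1.63  0.02  1.14 -0.31] 0.011273146236556767
[-0.7 -0.4 -1.5]
[ 0.1 -0.3 -1.8] [2.72521725e-04 3.64726016e-05 1.12278813e-01]
[309. 128.] (np.int32(12), np.int32(10), np.int32(62)) [0.7597 0.0095 0.009 ]
[379.5 251. ] (np.int32(9), np.int32(10), np.int32(50)) [ 0.3757 -0.1938  0.009 ]
53.925
```

View pics/ov_f.png

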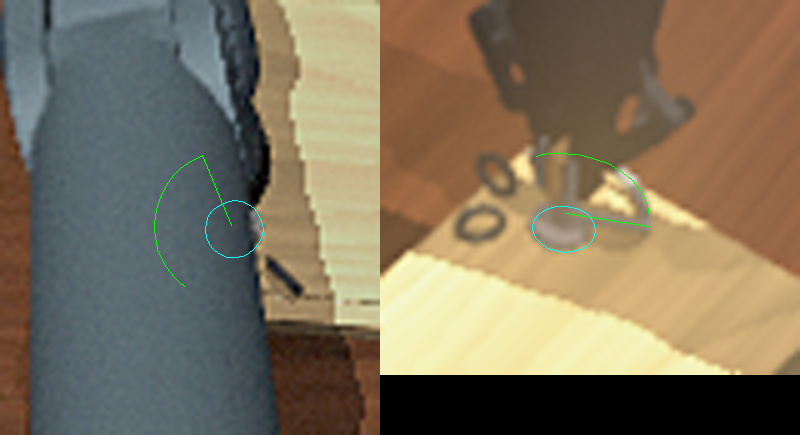

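Pin A sits where expected, with its tip short of the drawer eye. Now I'll turn it.

Run:
```python
from ins import *
L=cw(-.0525,.07,.112)
for a in np.arange(94,149,6):
    movel(L,T(a));f=F();t=np.round(read_ft_torque(),2);print(a,f,t,np.round((read_eef_pos()-L)*1e3,1),read_time_s())
    if np.linalg.norm(f)>9: break
ims=look("g")
overlay(ims,L[0],L[1],CAB[2]+np.radians(a),.062,"ov_g",half=30,k=5)
```

```text
94 [-0.3 -0.8 -1.6] [ 0.01 -0.03  0.03] [ 0.1 -0.   0.2] 54.1833
100 [-0.2  0.4 -2.2] [-0.05 -0.   -0.04] [ 0.  -0.   0.1] 54.4417
106 [-0.4  0.1 -2.3] [-0.03  0.    0.  ] [-0. -0. -0.] 54.7
112 [ 0.9 -0.4 -1.6] [-0.05 -0.02 -0.  ] [-0. -0. -0.] 54.9583
118 [ 0.1  0.3 -1.8] [-0.01 -0.02 -0.05] [-0. -0. -0.] 55.2167
124 [ 0.3  0.3 -2.1] [-0.01  0.04 -0.  ] [-0.  0. -0.] 55.475
130 [ 1.4  0.3 -2.4] [ 0.   -0.06 -0.  ] [ 0. -0. -0.] 55.7333
136 [-0.1 -0.3 -1.9] [ 0.01  0.01 -0.03] [-0. -0. -0.] 55.9917
142 [ 0.   0.5 -2.4] [-0.   -0.03  0.02] [ 0. -0. -0.] 56.25
148 [ 0.5  0.6 -2.3] [0.01 0.04 0.  ] [ 0.  -0.1  0. ] 56.5083
[311.5 129. ] (np.int32(15), np.int32(8), np.int32(61)) [0.7562 0.0018 0.009 ]
[379. 251.] (np.int32(10), np.int32(10), np.int32(57)) [ 0.3757 -0.1923  0.009 ]
```

View pics/ov_g.png

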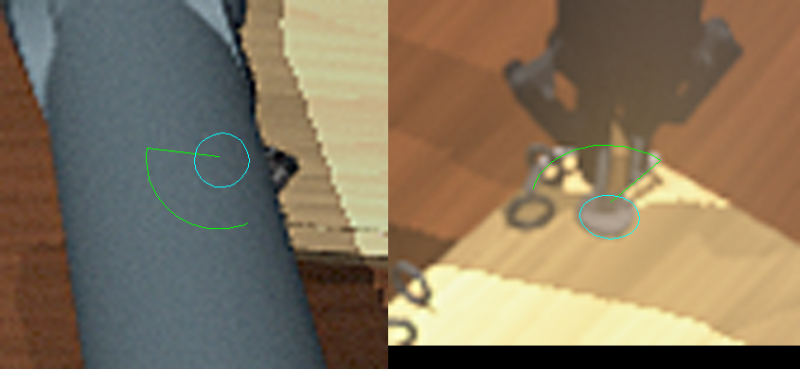

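Run:
```python
from ins import *
L=cw(-.0525,.07,.112)
for a in list(np.arange(153,203,5))+[205]:
    movel(L,T(a));f=F();t=np.round(read_ft_torque(),2);print(a,f,t,np.round((read_eef_pos()-L)*1e3,1))
    if np.linalg.norm(f)>9: break
ims=look("h")
overlay(ims,L[0],L[1],CAB[2]+np.radians(a),.062,"ov_h",half=30,k=5)
```

```text
153 [ 0.4  0.6 -1.8] [-0.02 -0.01  0.01] [-0. -0. -0.]
158 [-0.3  1.6 -1.5] [0.02 0.01 0.01] [-0. -0. -0.]
163 [ 0.   0.3 -1.5] [-0.03 -0.03 -0.05] [-0. -0. -0.]
168 [-0.8 -0.4 -1.7] [-0.06  0.   -0.03] [-0.  0. -0.]
173 [-0.7 -0.5 -1.7] [0.02 0.   0.02] [-0.  -0.1 -0. ]
178 [-0.3  0.3 -2.6] [-0.   -0.03  0.01] [ 0.  0. -0.]
183 [-0.5  0.1 -1.7] [ 0.   -0.07 -0.01] [-0.  0. -0.]
188 [-0.3 -0.5 -2.3] [-0.   -0.04 -0.02] [-0. -0. -0.]
193 [-0.2  1.3 -1.1] [-0.01  0.06 -0.03] [-0. -0. -0.]
198 [ 0.3 -0.5 -3.2] [-0.   -0.01  0.02] [-0. -0. -0.]
205 [ 0.7  0.4 -1.7] [-0.01  0.02 -0.05] [-0.  -0.1 -0. ]
[311.5 128. ] (np.int32(15), np.int32(10), np.int32(70)) [0.7594 0.0018 0.009 ]
[377.5 251. ] (np.int32(13), np.int32(10), np.int32(61)) [ 0.3758 -0.1879  0.009 ]
```

View pics/ov_h.png

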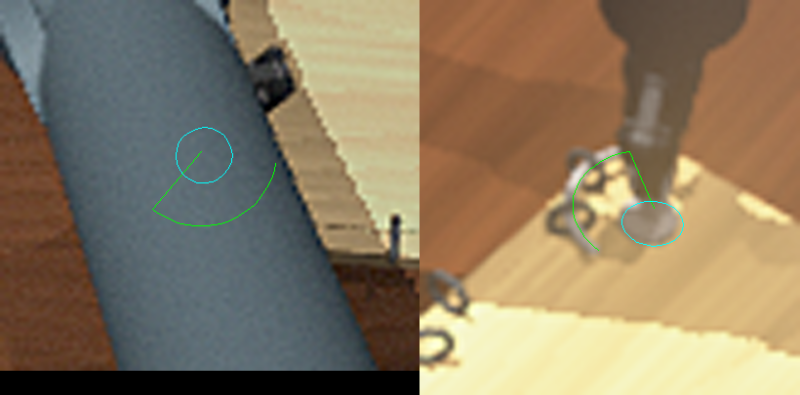

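Run:
```python
from ins import *
L=cw(-.0525,.07,.112)
for z in(.111,.110,.109,.1085):
    movel([L[0],L[1],z],T(205),speed=.02);f=F();print(z,f)
    if f[2]>1.5: break
move_gripper(.04);print(F());pause(.3)
movel([L[0],L[1],.16],T(205),speed=.08);movel([L[0],L[1],.24],T(205),speed=.2)
move_ptp([.42,.05,.3],T(115));
ims=look("i");print(read_time_s())
overlay(ims,L[0],L[1],CAB[2]+np.radians(205),.06,"ov_i",half=30,k=6)
print(fit_pin(ims,[.4458,-.2579,-2.019],verbose="iB"))
```

```text
0.111 [-0.5  0.3 -1.9]
0.11 [-0.9 -0.6  1.5]
0.109 [-2.2 -0.7  6.2]
[-1.5 -0.3 -0.2]
[379.5 251. ] (np.int32(9), np.int32(10), np.int32(53)) [ 0.3757 -0.1938  0.009 ]
63.65
(array([ 0.44584333, -0.25794269, -2.02048077]), np.float64(0.36293040946145294))
```

View pics/ov_i.png

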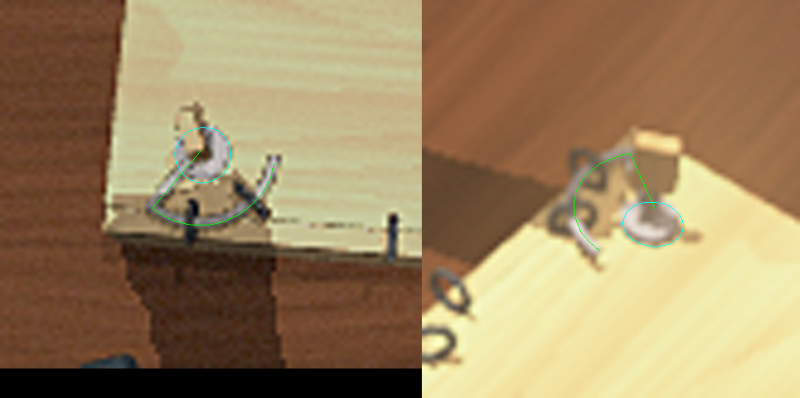

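View pics/top_i.png

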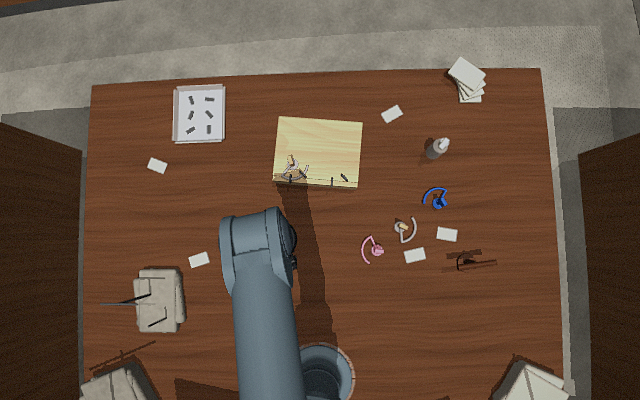

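Pin A is through both eyes, standing upright and released. Now pin B, the last silver pin with a wooden handle, at top (402,227).

Run:
```python
from ins import *
x,y,phi=.4458,-.2579,-2.0197
o=down(phi-np.pi/2+2*np.pi)
move_gripper(.045,effort=60)
move_ptp([.48,-.15,.3],down(1.3));move_ptp([x,y,.22],o);print(np.round(read_qpos(),2))
movel([x,y,.1],o);movel([x,y,.05],o,speed=.06);print(F())
move_gripper(.0,effort=60);print(read_finger_gap(),F());pause(.2)
movel([x,y,.09],o,speed=.08);print(read_finger_gap(),F(),read_time_s())
ims=look("j");overlay(ims,x,y,phi,.04,"ov_j",half=30,k=6)
```

```text
[ 1.49  0.42 -1.23  1.91  0.43  1.13  2.78]
[ 0.4 -0.1 -0.1]
0.01116507644279501 [-0.1 -0.3  1.9]
0.011168514278394914 [-0.7 -0.3 -1.7] 69.475
[398.  226.5] (np.int32(6), np.int32(11), np.int32(42)) [ 0.4473 -0.2522  0.009 ]
```

View pics/ov_j.png

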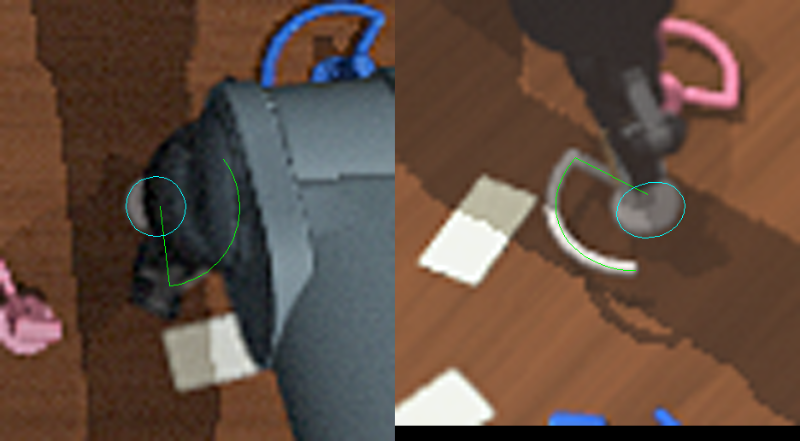

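Run:
```python
from ins import *
x,y,phi=.4458,-.2579,-2.0197
o=down(phi-np.pi/2+2*np.pi)
L=cw(-.0525,-.05)
movel([x,y,.27],o,speed=.15)
move_ptp([.52,-.15,.28],down(1.3))
move_ptp([L[0],L[1],.25],T(88));print(np.round(read_qpos(),2),read_finger_gap())
movel([L[0],L[1],.14],T(88),speed=.1);print(F())
movel([L[0],L[1],.112],T(88),speed=.03);print(F())
ims=look("k");print(read_time_s())
overlay(ims,L[0],L[1],CAB[2]+np.radians(88),.062,"ov_k",half=30,k=5)
```

```text
[ 0.59  0.43 -0.71  1.63  0.3   1.19 -0.34] 0.011267234006471087
[ 0.8 -0.5 -1.7]
[-0.2  0.8 -1. ]
[397.5 395.5] (np.int32(7), np.int32(7), np.int32(20)) [-0.0519 -0.2343  0.009 ]
[317. 396.] (np.int32(12), np.int32(6), np.int32(28)) [-0.0485  0.0034  0.009 ]
76.1583
```

View pics/ov_k.png

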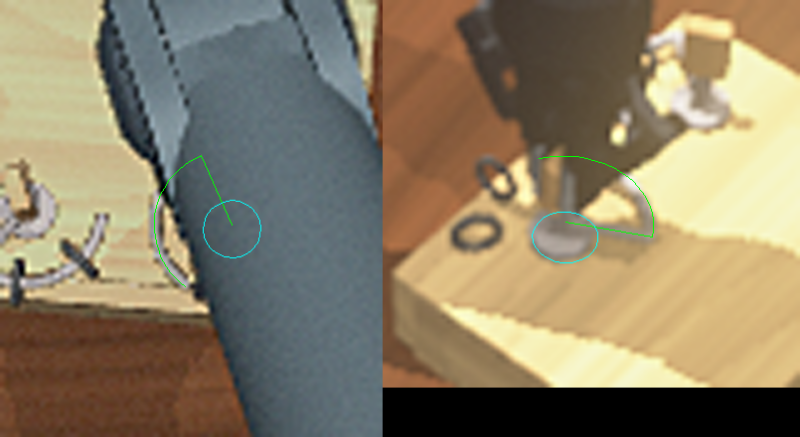

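Run:
```python
from ins import *
L=cw(-.0525,-.05,.112)
for a in list(np.arange(93,203,5))+[205]:
    movel(L,T(a));f=F();t=np.round(read_ft_torque(),2);print(a,f,t,np.round((read_eef_pos()-L)*1e3,1))
    if np.linalg.norm(f)>8: break
ims=look("l");print(read_time_s())
overlay(ims,L[0],L[1],CAB[2]+np.radians(a),.062,"ov_l",half=30,k=5)
```

```text
93 [-0.9  0.  -1.4] [-0.01 -0.03 -0.01] [ 0.1 -0.1  0.2]
98 [ 0.  -0.6 -0.4] [0.05 0.   0.  ] [ 0.  -0.1  0. ]
103 [ 0.4  0.4 -1.6] [-0.01  0.05  0.03] [-0.  -0.  -0.1]
108 [-1.5 -0.2 -1.1] [-0.05  0.02  0.02] [-0.  -0.1 -0. ]
113 [-0.3  0.1 -0.8] [-0.01  0.01 -0.  ] [-0.  -0.  -0.1]
118 [-1.3  0.1 -0.7] [-0.01 -0.04 -0.03] [-0.1 -0.  -0.1]
123 [ 0.3  0.1 -1.1] [-0.03  0.02  0.04] [-0.  -0.  -0.1]
128 [ 0.7 -0.8 -0.3] [-0.02  0.    0.03] [-0. -0. -0.]
133 [ 0.8 -0.2 -1.1] [-0.03 -0.01  0.05] [-0.  -0.  -0.1]
138 [ 0.6 -0.5 -1.9] [-0.02 -0.01  0.05] [-0.  -0.  -0.1]
143 [-0.  -0.6 -0.9] [ 0.01 -0.03 -0.02] [-0.   0.  -0.1]
148 [-0.1 -0.4 -1. ] [0.01 0.01 0.02] [-0.  -0.  -0.1]
153 [ 0.1 -0.3 -1.2] [-0.05 -0.02  0.02] [-0.  -0.  -0.1]
158 [ 0.6 -0.6 -1.2] [0.03 0.02 0.04] [-0.1 -0.  -0.1]
163 [-0.  -0.2 -0.7] [-0.01 -0.05 -0.02] [-0.  0. -0.]
168 [ 0.6  0.8 -2.3] [ 0.01 -0.01 -0.03] [-0.1 -0.  -0.1]
173 [ 0.5 -0.1 -1.1] [ 0.01  0.   -0.01] [-0.  0. -0.]
178 [ 0.3 -0.3 -0.3] [-0.   -0.04  0.05] [-0.   0.  -0.1]
183 [-0.9 -0.6 -1.4] [-0.04  0.03  0.02] [-0.  0. -0.]
188 [-0.1 -0.2 -1.7] [0.01 0.01 0.02] [-0.  -0.  -0.1]
193 [-0.4 -0.1 -1.1] [-0.07 -0.05  0.02] [-0.1  0.  -0.1]
198 [-0.1  0.2 -1.6] [-0.07 -0.    0.  ] [-0.  -0.  -0.1]
205 [ 0.1 -1.1 -1.5] [0.06 0.01 0.04] [-0.   0.  -0.1]
[ 80. 324.] (np.int32(6), np.int32(14), np.int32(40)) [0.1603 0.7502 0.009 ]
82.0333
```

View pics/ov_l.png

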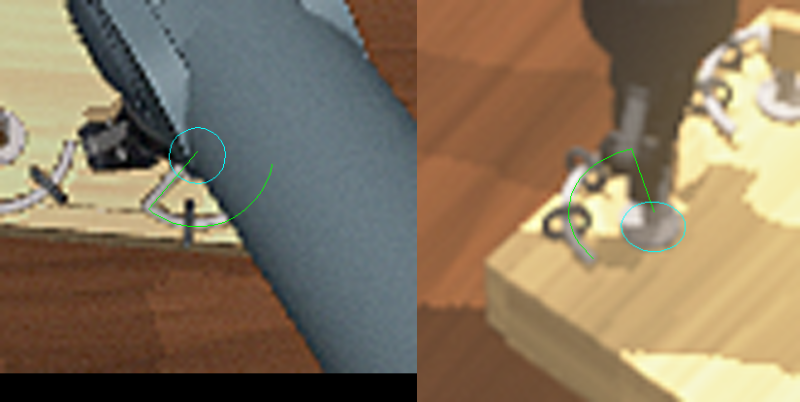

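Run:
```python
from ins import *
L=cw(-.0525,-.05,.112)
for z in(.111,.110,.109,.1085):
    movel([L[0],L[1],z],T(205),speed=.02);f=F();print(z,f)
    if f[2]>1.5: break
move_gripper(.04);print(F());pause(.3)
movel([L[0],L[1],.16],T(205),speed=.08);movel([L[0],L[1],.26],T(205),speed=.2)
move_ptp([.38,-.1,.35],T(115));pause(.5)
ims=look("m");print(read_time_s(),F())
crop(ims["top"],(260,105,375,200),6.5,"m_t");crop(ims["scene"],(280,155,445,295),4.2,"m_s")
```

```text
0.111 [ 0.3 -0.  -1.9]
0.11 [-0.8  0.1  1. ]
0.109 [-1.8 -0.7  6.6]
[ 0.3 -0.1 -0.1]
[346. 230.] (np.int32(8), np.int32(10), np.int32(49)) [ 0.441  -0.0955  0.009 ]
86.5417 [0.6 0.2 0.1]
```

View pics/m_t.png

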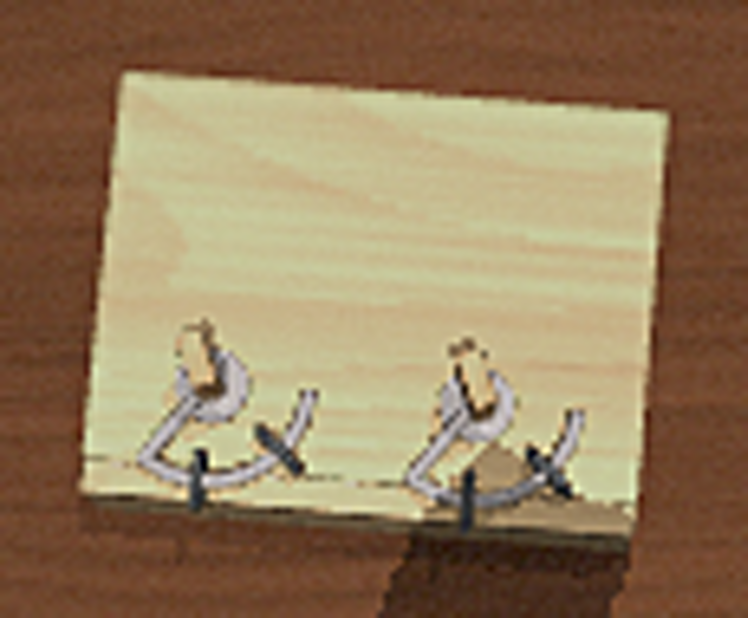

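View pics/m_s.png

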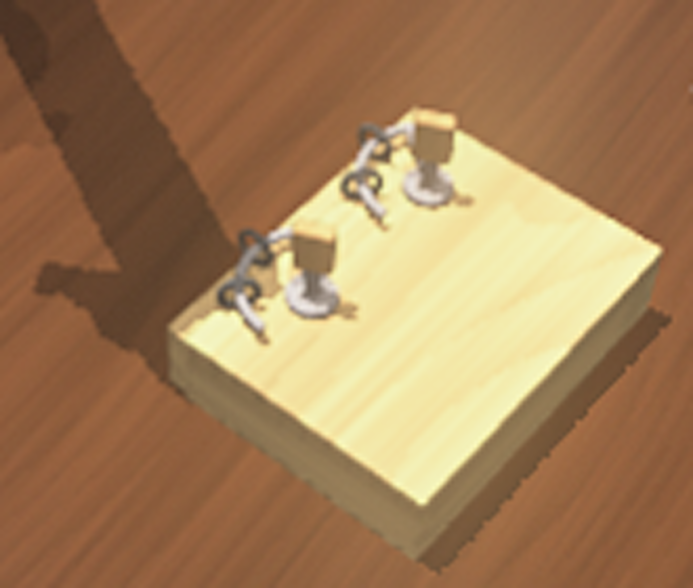

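View pics/top_m.png

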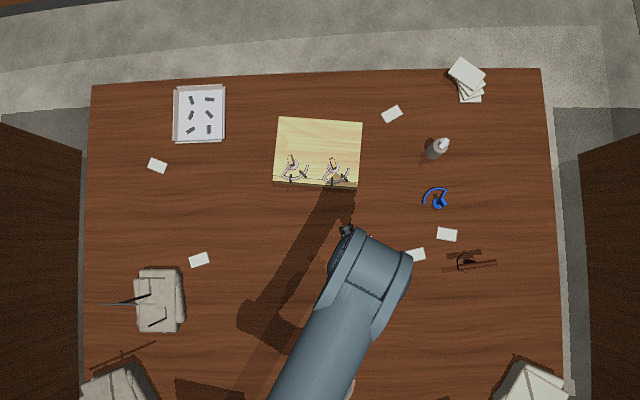

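View pics/scene_m.png

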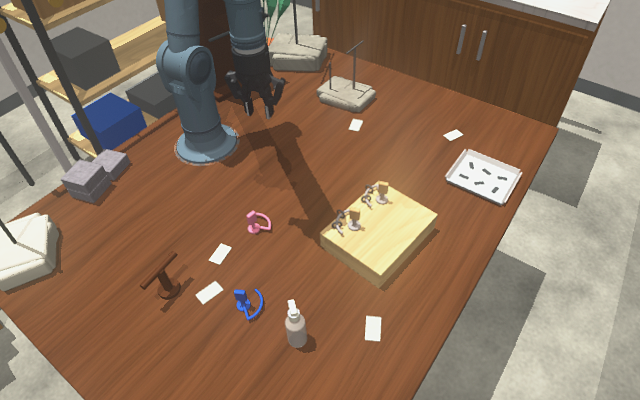

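Both pins stand upright on the cabinet's top, with their bars through both pairs of eyes and the tips well out. The drawer is home, no rings are left on the table, and the spray bottle and bolt stand haven't moved.

```bash
python3 -c "
from bench import *
sign_off();print(read_time_s())"
```

```text
the job is handed in; nothing more can be done
the job is handed in; nothing more can be done
```

The stall is packed up and locked, and I handed the job in at about 87 s.

- **Rings and drawer:** There were three rings, and all three went into the drawer. I pushed the drawer home: the catch resisted with about 6 N, then snapped over, and the drawer pressed against its stop.
- **Pins:** I turned both wooden-handled pins through their eyes with no noticeable contact force, then set each foot down on the cabinet's top and let go. I left the blue and pink look-alikes alone.
- **Last pictures:** Both bars pass through both eyes of each pair, with the tips about 30 mm (planned) beyond the eyes behind. Both pins stand upright. No rings are left on the table, and the spray bottle and bolt stand are where they started.
- **Checks:** None failed. The two cameras agreed to within 1–3 mm. No ring was knocked aside during the run.

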